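# Break a dry-fitted model tank down onto its painting holders

## Robot

A 6-joint arm with a two-finger parallel gripper is mounted at the origin on the work surface. World frame = base frame: x ahead of the robot, y to its left, z up, the work surface at z = 0. Lengths are in m, angles in degrees, forces in N, time in s.
With the tool pointing down it reaches from about 0.35 to 0.775 m from the base axis. Payload 5.5 kg.
Tool frame: the origin (TCP) lies at the very end of the fingers, on their centre line; the grasp point (between the pads) lies 19 mm behind it; z points along the fingers, y is the direction in which the jaws open and shut (so a half turn about z gives the same grasp; the last joint's range is limited). The gripper opens to 85 mm and grips with 20 to 120 N. Pads are 22 mm wide; open, the fingers measure 114 mm over their backs; the gripper's body (76 mm by 85 mm) begins 54 mm behind the grasp point. The pads swing forward as they close: fully open they stand 13 mm farther back than shut.
Start: joints at [-84.259, 17.945, 2.641, 74.691, 0, 82.002], TCP at [0.137, -0.559, 0.231] pointing down, gripper open.
Joint ranges: [-158.12, 158.12], [-49.38, 96.58], [-58.88, 72.47], [-126.05, 133.96], [-84.25, 85.87], [-180, 180]. Speed limits (degrees/s): [147.25, 147.25, 180, 180, 180, 180].

## Interface

Orientations are given as a 3x3 rotation matrix whose columns are the frame's x, y, z axes.
In Python, from bench import sense, read_camera, camera_params, job_done, boxes_of, pinpoint gives the robot as it stands. The module is installed in compiled form; this text tells all that it offers.
- The arm moves only by the tool servo_tool, never from a script. Its argument "series" is one flat list of numbers, 4 for each row, row after row: the shift along the tool's x, y, z in cm, then the turn about the tool's z in rad. A call has 1 to 5 rows; each row is the pose to reach, as a shift and turn from the pose commanded when the call began, along the tool's axes at that moment; what a row does not reach only later rows make up. A row lasts 1/8 s, in which the tool goes at most 62.5 mm and 10.7 degrees, less where a joint would pass 70% of its speed; a pose out of reach is approached as far as the arm can. A call with a gripper value outside its range is refused whole. "claw" is the finger opening in cm, from 0 to 8.54, set as the call begins (left out, the last holds). The fingers move at their own pace and stop on an object; "newtons" is the grip in N (left out, the last holds). Time passes only in rows, so rows that repeat a pose let the fingers close. It gives the time, the measured TCP pose, the force and the opening at its end, in the units of the state.
- sense(): the state, without advancing time (a new reading comes with each control period).
- read_camera(name): name is "side" or "top"; returns (picture, depth): 400x640x3 uint8, red, green, blue; 400x640 float32, m along the optical axis (not along the pixel's ray), 0 where there is no reading.
- camera_params(name): a dict with "vfov" (degrees; the focal length in pixels is half the picture's height over the tangent of half this angle, whatever the lens; pixels are square), "cx", "cy" (the principal point, pixels), "distortion" ([k1, k2, p1, p2, k3] as OpenCV has them; the pictures are not rectified), "extrinsics" (4x4, takes a point from camera to world coordinates). Camera axes: x right, y up, looking along -z (the intrinsics and any distortion apply to the point x, -y, -z); pixel columns grow to the right and rows downward; lengths in m; the calibration is good to about 2 mm. A picture is of the moment at which its call begins. camera_params takes no time and is no camera call.
- job_done(): hands the job in, once; it reports no verdict.
Trained networks look in the newest picture that a camera, given by its name, has taken for a name from the list of things; names that differ only in an ending like _2 or _b are one class to them, and where a whole thing is asked for, a point or a joint stands for the part that bears it (a point fixed in the world has none). Each returns a list of dicts, best first, with "score" (0 to 1); they miss things now and then, are a little off and sometimes report something else, mostly with a low value. They report only what shows in the picture. A call takes as long as a camera call.
- boxes_of(camera, label): "uv" ([column, row] in pixels, amid what is visible of it).
- pinpoint(camera, label): "uv" ([column, row] in pixels: a listed point, or the origin of a listed thing).
The state is a dict: "clock": time; "joint_positions": joint angles; "joint_vel": joint speeds; "joint_efforts": joint torques, N m; "eef_pos": TCP position; "tcp_rot": TCP orientation; "ft_force": force on the tool from outside, world axes, zero at the start; "torque": the same for the moment, N m; "width": opening from 0.0 (shut) to 1.0 (fully open).
Only numpy, scipy, OpenCV 4.12 (cv2) and the standard library are available. Lean on these libraries where they do the work, as an engineer would, in place of code of your own. Each camera call takes 0.05 s, during which the arm holds its last target. There are 200 camera calls.

## Task

The small model tank has been test-fitted without glue; take it apart from the top down, one piece at a time, for painting. Stand the brass cupola in the middle of the cork, the ivory turret in the middle of the red-topped painting grip, the olive upper hull centred and lengthwise on the taped wooden block, and last the dark grey lower hull in the middle of the white turntable. Set every piece down gently, the right way up, without dropping any, and do not knock over the green or the ochre paint bottle.

Things in the scene. Friction and masses are not known exactly. Their poses are not given: they have to be found in the camera images.
- cupola: loose brass disc (commander's cupola) 18 mm across, 9.6 mm high over its hatch handle, wall to grip: lowest 8.5 mm. Starts standing free on the turret roof, about 5 mm behind the turret's axis. Origin: centre of underside, z up. About 12 g.
- turret: loose ivory-white round turret. Origin: on its axis, under a 26 mm ring 2.5 mm deep on which it can stand. Body 38 mm across, upright wall z 2.5-16.5 mm, flat roof z 19.5. Gun 4.4 mm thick along +x at z 10, to x 47; nothing projects in y. Starts resting on the upper hull's roof, ring in its hole (2 mm play, lifts straight out), gun turned up to 40 deg off the bow. 35 g.
- upper_hull: loose olive hull top, 86 mm (x, bow +x) by 42 (y). Origin: centre, under a 78x28 mm tongue 2.5 mm deep on which it can stand. Compartment x -15..43, flat upright sides, z 2.5-18.5 mm, turret hole at x 14; engine deck x -43..-15, top z 10.5. Centre of mass x about 5. Starts with tongue in lower hull's well (2 mm play, lifts straight out), origin at lower hull x -2, z 23.5. 45 g.
- lower_hull: loose dark grey hull with brown tracks, 124 mm (x, bow +x) by 58 (y, upright sides), 26 high to the mudguards (each y 16-29 mm), open well between; silencer and toolbox near the ends reach z 33. Origin: centre of underside (track bottom). Starts on the work surface under the stack; the stack's top is at 69 mm. 110 g.
- cork: fixed round natural-cork stopper, 40 mm in diameter at its flat top, 30 mm high, a blue tack spot in the middle. Origin at the centre of its underside. Place for the cupola.
- paint_grip: fixed painting grip: black waisted handle with a flat red round cap 52 mm in diameter, blue tack in the middle; top 70 mm above its origin, which is at the centre of its underside. Place for the turret, with the gun pointing any way.
- block: fixed brown plywood painting block 130 mm (x) by 64 mm (y) by 22 mm high with two yellow tape strips running lengthwise. Origin at the centre of its underside. Place for the upper hull, bow to either end.
- turntable: fixed white spray turntable with a dark ring, ticks round its edge and a black centre dot, on a black foot, disc 150 mm in diameter, flat top 28 mm above its origin, which is at the centre of its underside; it does not turn. Place for the lower hull, pointing any way.
- green_bottle: loose standing dropper bottle with green paint and black cap, 25 mm in diameter, 80 mm high; origin at the centre of its underside. To be left standing.
- ochre_bottle: loose standing dropper bottle with ochre-yellow paint and black cap, 25 mm in diameter, 80 mm high; origin at the centre of its underside. To be left standing.

How it is judged (in metres and radians):
On the way, in this order (a step that is already met when the one before it is completed fails the run):
1. the cupola stands on the cork (horizontal distance between cupola and cork below 0.008 m and z of cupola in the frame of cork between 0.026 and 0.034 m and angle between cupola's own z axis and vertical below 0.15 rad and contact force between the fingers and cupola below 0.05 N), for 0.2 s.
2. then the turret stands on the painting grip (horizontal distance between turret and paint_grip below 0.01 m and z of turret in the frame of paint_grip between 0.066 and 0.074 m and angle between turret's own z axis and vertical below 0.15 rad and contact force between the fingers and turret below 0.05 N), for 0.2 s.
3. then the upper hull lies along the wooden block (horizontal distance between upper_hull and block below 0.012 m and z of upper_hull in the frame of block between 0.018 and 0.026 m and angle between upper_hull's own z axis and vertical below 0.15 rad and angle between the x axis of upper_hull and the x axis of block, either way round below 0.26 rad and contact force between the fingers and upper_hull below 0.05 N), for 0.2 s.
4. then the lower hull stands on the turntable (horizontal distance between lower_hull and turntable below 0.015 m and z of lower_hull in the frame of turntable between 0.024 and 0.032 m and angle between lower_hull's own z axis and vertical below 0.15 rad and contact force between the fingers and lower_hull below 0.05 N), for 0.2 s.
At the end, for the whole second after the job is handed in: All released, upright within 0.15 rad, at rest on top of their holders (4 mm in height) and centred: cupola on cork within 8 mm, turret on painting grip 10 mm, upper hull on block 12 mm and lengthwise within 0.26 rad, lower hull on turntable 15 mm (all of step 1 and all of step 2 and all of step 3 and all of step 4 and linear speed of each of cupola, turret, upper_hull, lower_hull below 0.02 m/s and angular speed of each of cupola, turret, upper_hull, lower_hull below 0.3 rad/s); the robot touches nothing.
It fails at once if cupola dropped: falling freely by more than about 13 mm (over 0.5 m/s out of the fingers) (linear speed of cupola above 0.5 m/s and contact force between the fingers and cupola below 0.05 N and contact force between cupola and anything else below 0.05 N).
It fails at once if turret dropped: falling freely by more than about 13 mm (over 0.5 m/s out of the fingers) (linear speed of turret above 0.5 m/s and contact force between the fingers and turret below 0.05 N and contact force between turret and anything else below 0.05 N).
It fails at once if upper hull dropped: falling freely by more than about 13 mm (over 0.5 m/s out of the fingers) (linear speed of upper_hull above 0.5 m/s and contact force between the fingers and upper_hull below 0.05 N and contact force between upper_hull and anything else below 0.05 N).
It fails at once if lower hull dropped: falling freely by more than about 13 mm (over 0.5 m/s out of the fingers) (linear speed of lower_hull above 0.5 m/s and contact force between the fingers and lower_hull below 0.05 N and contact force between lower_hull and anything else below 0.05 N).
It fails at once if a paint bottle knocked over (angle between any of green_bottle, ochre_bottle's own z axis and vertical above 0.6 rad).
It also fails if it takes over 120 s, if anything falls off the work surface, if the arm or the gripper's body presses on something with over 40 N, if the wrist force passes 120 N, or if a joint passes its speed limit or range.

## Working session

There is one attempt and no reset: what is moved stays moved. The work goes in short steps, Python scripts to look and compute and a tool call to move; the robot and the scene stay as the last step left them, time stands still between calls to the robot, and variables do not carry over. Pictures are saved under pics/ and viewed, about 12 in all and at most 16, crops included, and the job is handed in when it is done.

Besides the shell and the picture viewer there is one more tool, called as name(argument=value, ...), one argument or row to a line, values as JSON. servo_tool: Moves the arm, as the interface text tells. Its arguments: {"type":"object","properties":{"series":{"type":"array","items":{"type":"number"}},"claw":{"type":"number"},"newtons":{"type":"number"}},"required":["series"]}

```bash
mkdir -p pics
cat > h.py <<'E'
import numpy as np, cv2
from bench import *
def K(n):
    p=camera_params(n); f=200/np.tan(np.radians(p["vfov"]/2))
    return np.array([[f,0,p["cx"]],[0,f,p["cy"]],[0,0,1]]),np.array(p["distortion"],float),np.array(p["extrinsics"])
def cloud(n,depth):
    k,d,E=K(n); v,u=np.mgrid[0:400,0:640]
    q=cv2.undistortPoints(np.stack([u,v],-1).reshape(-1,1,2).astype(float),k,d).reshape(400,640,2)
    P=np.stack([q[...,0]*depth,-q[...,1]*depth,-depth],-1)@E[:3,:3].T+E[:3,3]
    P[depth<=0]=np.nan
    return P
def on_plane(n,uv,z):
    k,d,E=K(n); q=cv2.undistortPoints(np.array(uv,float).reshape(-1,1,2),k,d).reshape(-1,2)
    r=np.c_[q[:,0],-q[:,1],-np.ones(len(q))]@E[:3,:3].T
    return E[:3,3]+r*((z-E[2,3])/r[:,2])[:,None]
def proj(n,P):
    k,d,E=K(n); p=(np.asarray(P,float).reshape(-1,3)-E[:3,3])@E[:3,:3]
    return cv2.projectPoints(p*[1,-1,-1],np.zeros(3),np.zeros(3),k,d)[0].reshape(-1,2)
def save(n,img): cv2.imwrite("pics/"+n+".png",img[...,::-1])
E
python3 - <<'E'
from h import *
for n in("top","side"):
    im,d=read_camera(n); save(n+"0",im); np.save(n+"0.npy",d); np.save(n+"0im.npy",im)
    print(n,np.round(K(n)[2],3).tolist(),(d>0).mean(), K(n)[0][0,0])
    for l in "cupola turret upper_hull lower_hull cork paint_grip block turntable green_bottle ochre_bottle".split():
        r=pinpoint(n,l); print(l,[(np.round(x["uv"]).tolist(),round(x["score"],2)) for x in r[:2]])
s=sense(); print(s)
E
```

```text
top [[0.033, 0.979, -0.203, 0.257], [-0.999, 0.032, -0.012, -0.007], [-0.006, 0.203, 0.979, 1.468], [0.0, 0.0, 0.0, 1.0]] 0.99608203125 462.01627839808583
cupola [([372.0, 168.0], 0.6)]
turret [([366.0, 171.0], 0.41)]
upper_hull [([370.0, 172.0], 0.54)]
lower_hull [([374.0, 178.0], 0.92)]
cork [([199.0, 215.0], 0.41)]
paint_grip [([271.0, 183.0], 0.89)]
block [([318.0, 234.0], 0.58)]
turntable [([446.0, 231.0], 0.62)]
green_bottle [([383.0, 242.0], 0.6)]
ochre_bottle [([255.0, 239.0], 0.61)]
side [[-1.0, -0.003, -0.02, 0.542], [-0.013, -0.691, 0.723, 0.654], [-0.016, 0.723, 0.691, 0.716], [0.0, 0.0, 0.0, 1.0]] 0.9961328125 378.273180713381
cupola [([279.0, 173.0], 0.53)]
turret [([277.0, 178.0], 0.64)]
upper_hull [([280.0, 180.0], 0.65)]
lower_hull [([283.0, 190.0], 0.67)]
cork [([341.0, 399.0], 0.91)]
paint_grip [([289.0, 282.0], 0.6)]
block [([362.0, 231.0], 0.88)]
turntable [([351.0, 137.0], 0.95)]
green_bottle [([356.0, 175.0], 0.73)]
ochre_bottle [([375.0, 302.0], 0.85)]
{'clock': 1.1, 'joint_positions': array([-8.42598407e+01,  1.79447973e+01,  2.64046336e+00,  7.46893475e+01,
       -9.47196615e-04,  8.20015890e+01]), 'joint_vel': array([ 0.04583866, -0.06166837,  0.08731711, -0.02947371,  0.0204882 ,
       -0.01159945]), 'joint_efforts': array([ 1.34295797e-04, -4.80478084e+01,  2.98817718e+01,  3.86392121e-04,
       -1.03457859e-05,  8.08946616e-07]), 'eef_pos': array([ 0.13654892, -0.55859593,  0.23131934]), 'tcp_rot': array([[ 9.71389466e-01,  2.37492118e-01, -5.41892324e-06],
       [ 2.37492116e-01, -9.71389460e-01, -1.11380358e-04],
       [-3.17158421e-05,  1.06906755e-04, -9.99999994e-01]]), 'ft_force': array([-0.37893795,  0.21859609, -0.55693293]), 'torque': array([ 0.0497233 , -0.00836283,  0.01829661]), 'width': 1.0031663584923227}
```

Run:
```python
from h import *
a=np.load("top0im.npy");b=np.load("side0im.npy")
save("c1",cv2.resize(a[110:310,160:500],None,fx=2.3,fy=2.3,interpolation=cv2.INTER_CUBIC))
save("c2",cv2.resize(b[80:400,180:480],None,fx=1.85,fy=1.85,interpolation=cv2.INTER_CUBIC))
```

```text
(no output)
```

View pics/c1.png

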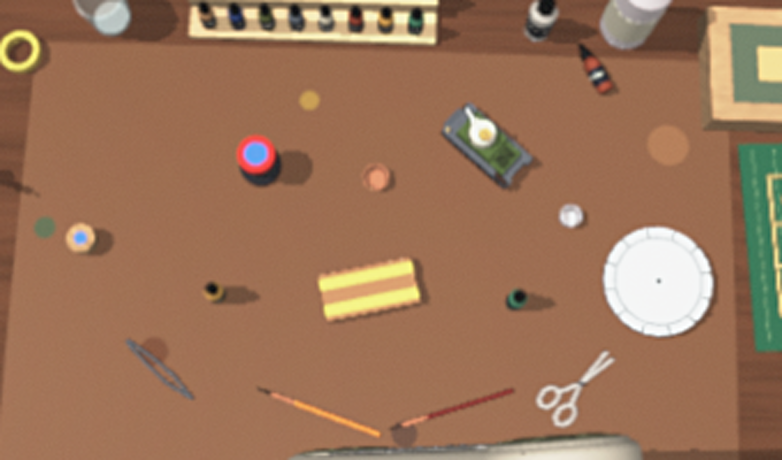

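View pics/c2.png

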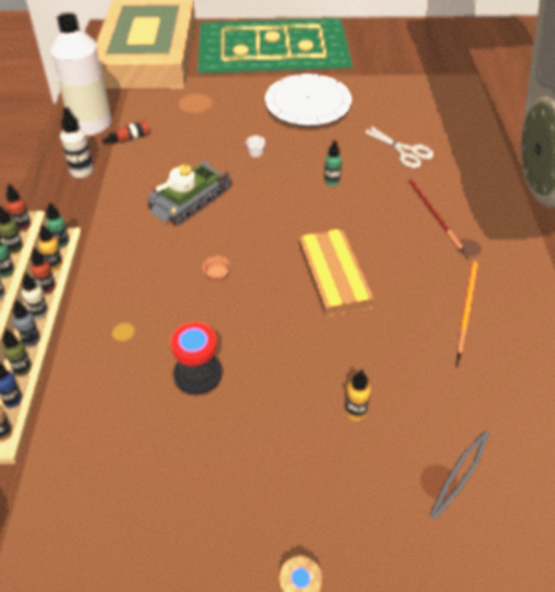

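Run:
```python
from h import *
def near(P,c,r): return np.hypot(P[...,0]-c[0],P[...,1]-c[1])<r
seeds={"cork":((199,215),.03,.025),"paint_grip":((271,177),.07,.035),"block":((318,236),.022,.08),"turntable":((446,231),.028,.085),"green_bottle":((385,240),.075,.03),"ochre_bottle":((253,236),.075,.03),"tank":((373,172),.03,.09)}
for n in("top","side"):
    im=np.load(n+"0im.npy");d=np.load(n+"0.npy");P=cloud(n,d)
    print(n,"table z",[np.round(np.nanmedian(P[near(P,c,.03)][:,2]),4) for c in((.45,.05),(.4,-.05),(.6,0))])
    for k,(uv,z,r) in seeds.items():
        c=on_plane("top",uv,z)[0]; m=near(P,c,r)&(P[...,2]>.6*z)&(P[...,2]<z+.06); m2=near(P,c,r)&(abs(P[...,2]-z)<.006)
        q=P[m];q2=P[m2]
        print(k,"seed",c.round(3),"n",len(q),"zmax",np.percentile(q[:,2],97).round(4) if len(q) else 0,"top ctr",((q2.max(0)+q2.min(0))/2).round(4) if len(q2) else 0,np.median(q2,0).round(4) if len(q2) else 0, np.ptp(q2,axis=0).round(3) if len(q2) else 0)
```

```text
top table z [np.float64(0.0211), np.float64(0.0005), np.float64(0.0004)]
cork seed [0.514 0.395 0.03 ] n 86 zmax 0.036 top ctr [0.5194 0.4048 0.03  ] [0.5184 0.405  0.0293] [0.033 0.028 0.012]
paint_grip seed [0.635 0.166 0.07 ] n 218 zmax 0.0749 top ctr [0.6347 0.1678 0.0696] [0.6352 0.1665 0.0693] [0.049 0.048 0.011]
block seed [0.46  0.013 0.022] n 834 zmax 0.0276 top ctr [0.4641 0.0082 0.022 ] [0.4645 0.007  0.0217] [0.087 0.137 0.012]
turntable seed [ 0.488 -0.393  0.028] n 1734 zmax 0.033 top ctr [ 0.4858 -0.3914  0.028 ] [ 0.4854 -0.3903  0.0275] [0.149 0.148 0.012]
green_bottle seed [ 0.447 -0.192  0.075] n 48 zmax 0.079 top ctr [ 0.4551 -0.1939  0.0749] [ 0.4546 -0.195   0.0744] [0.01 0.01 0.01]
ochre_bottle seed [0.446 0.21  0.075] n 47 zmax 0.0776 top ctr [0.4513 0.2172 0.0738] [0.4516 0.2166 0.0727] [0.015 0.013 0.009]
tank seed [ 0.673 -0.158  0.03 ] n 645 zmax 0.0649 top ctr [ 0.6716 -0.1536  0.03  ] [ 0.6568 -0.1674  0.0288] [0.12  0.127 0.012]
side table z [np.float64(0.0206), np.float64(-0.0001), np.float64(0.0001)]
cork seed [0.514 0.395 0.03 ] n 300 zmax 0.0318 top
[... 158 characters left out ...]
.637  0.1685 0.069 ] [0.051 0.05  0.008]
block seed [0.46  0.013 0.022] n 1055 zmax 0.0237 top ctr [0.4634 0.007  0.0207] [0.4635 0.0127 0.0213] [0.091 0.138 0.009]
turntable seed [ 0.488 -0.393  0.028] n 1013 zmax 0.0298 top ctr [ 0.4852 -0.3921  0.0269] [ 0.4859 -0.3843  0.0274] [0.146 0.155 0.01 ]
green_bottle seed [ 0.447 -0.192  0.075] n 74 zmax 0.0789 top ctr [ 0.4543 -0.1944  0.0743] [ 0.4556 -0.1938  0.074 ] [0.009 0.007 0.01 ]
ochre_bottle seed [0.446 0.21  0.075] n 137 zmax 0.0788 top ctr [0.4516 0.2169 0.0745] [0.4527 0.218  0.0741] [0.01  0.009 0.01 ]
tank seed [ 0.673 -0.158  0.03 ] n 705 zmax 0.0654 top ctr [ 0.6748 -0.1518  0.03  ] [ 0.6636 -0.1379  0.0278] [0.122 0.124 0.012]
```

Run:
```python
from h import *
def near(P,c,r): return np.hypot(P[...,0]-c[0],P[...,1]-c[1])<r
for n in("top","side"):
    im=np.load(n+"0im.npy");d=np.load(n+"0.npy");P=cloud(n,d); hsv=cv2.cvtColor(im,cv2.COLOR_RGB2HSV)
    H,S,V=[hsv[...,i].astype(int) for i in range(3)]
    def col(mask,z,label):
        v,u=np.nonzero(mask)
        if len(u)<2: print(n,label,"none");return
        x=on_plane(n,np.c_[u,v],z)
        print(n,label,len(u),"uv",u.mean().round(1),v.mean().round(1),"xy",x.mean(0).round(4)[:2],"mid",((x.max(0)+x.min(0))/2).round(4)[:2]); return x
    blue=(H>95)&(H<125)&(S>80)
    col(blue&near(P,(.519,.405),.03),.03,"cork tack")
    m=near(P,(.519,.405),.035)&(abs(P[...,2]-.029)<.007); q=P[m]; print(n,"cork ctr",((q.max(0)+q.min(0))/2).round(4),np.ptp(q,axis=0).round(3))
    col(blue&near(P,(.636,.167),.035),.07,"grip tack")
    red=((H<8)|(H>172))&(S>150)&near(P,(.636,.167),.035)&(P[...,2]>.055); col(red|(blue&near(P,(.636,.167),.035)),.07,"grip cap")
    m=near(P,(.464,.008),.09)&(P[...,2]>.012)&(P[...,2]<.04); r=cv2.minAreaRect(P[m][:,:2].astype(np.float32)*1000); print(n,"block",np.round(r[0],1),np.round(r[1],1),round(r[2],1))
    T=near(P,(.672,-.153),.09)
    m=T&(P[...,2]>.012)&(P[...,2]<.08); r=cv2.minAreaRect(P[m][:,:2].astype(np.float32)*1000); print(n,"tank",np.round(r[0],1),np.round(r[1],1),round(r[2],1))
    col(T&(H>15)&(H<32)&(S>110)&(P[...,2]>.045),.0676,"cupola")
    x=col(T&(S<70)&(V>150)&(P[...,2]>.035),.055,"turret white")
    m=T&(H>30)&(H<60)&(S>60)&(P[...,2]>.015); col(m,.04,"olive")
    dk=(V<70)&near(P,(.486,-.391),.02); col(dk,.028,"tt dot")
    u0,v0=proj(n,[.672,-.153,.04])[0].astype(int); c=im[v0-32:v0+32,u0-40:u0+40]; np.save(n+"_crop.npy",c); print(u0,v0)
a=[cv2.resize(np.load(n+"_crop.npy"),(390,312),interpolation=cv2.INTER_NEAREST) for n in("top","side")]
save("tank",np.hstack(a))
```

```text
top cork tack 15 uv 194.5 212.9 xy [0.5201 0.4102] mid [0.5197 0.4101]
top cork ctr [0.5212 0.4099 0.0292] [0.037 0.038 0.013]
top grip tack 60 uv 270.8 176.3 xy [0.6374 0.1666] mid [0.6368 0.1661]
top grip cap 172 uv 270.9 177.5 xy [0.6335 0.1662] mid [0.6337 0.1659]
top block [464.7   6.8] [ 65.2 129.8] 13.6
top tank [ 673.9 -151. ] [127.6  61. ] 49.2
top cupola 12 uv 370.3 168.2 xy [ 0.6744 -0.1457] mid [ 0.6736 -0.1462]
top turret white 107 uv 368.1 166.3 xy [ 0.6845 -0.1398] mid [ 0.6885 -0.1408]
top olive 205 uv 374.2 174.8 xy [ 0.6614 -0.161 ] mid [ 0.6706 -0.1538]
top tt dot none
371 171
side cork tack 69 uv 342.1 391.9 xy [0.5209 0.4084] mid [0.5209 0.4077]
side cork ctr [0.5209 0.4049 0.0289] [0.038 0.03  0.008]
side grip tack 111 uv 284.0 263.4 xy [0.638  0.1654] mid [0.6381 0.1643]
side grip cap 377 uv 284.6 266.2 xy [0.6363 0.1727] mid [0.6375 0.1716]
side block [463.6   5.6] [ 65.3 133.8] 13.6
side tank [ 676.  -152.1] [129.6  61.8] 49.2
side cupola 24 uv 279.5 171.9 xy [ 0.6765 -0.1436] mid [ 0.6765 -0.1431]
side turret white 148 uv 276.6 178.1 xy [ 0.6845 -0.1324] mid [ 0.6892 -0.1375]
side olive 221 uv 283.6 180.1 xy [ 0.6674 -0.142 ] mid [ 0.6719 -0.1455]
side tt dot none
282 177
```

View pics/tank.png

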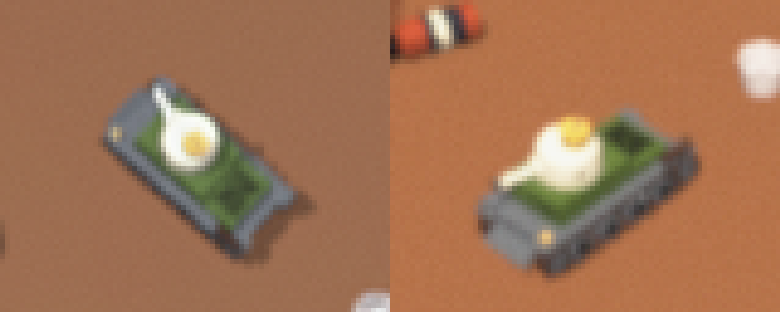

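```bash
cat > go.py <<'E'
import sys; from h import *
def delta(x,y,z,yaw=None):
    s=sense(); R=s["tcp_rot"]; p=s["eef_pos"]; d=R.T@(np.array([x,y,z])-p)*100
    y0=np.degrees(np.arctan2(R[1,0],R[0,0])); t=0 if yaw is None else np.radians((y0-yaw+180)%360-180)
    print("t",round(s["clock"],2),"tcp",p.round(4),"yaw",y0.round(1),"j6",s["joint_positions"][5].round(1),"F",s["ft_force"].round(2),"w",round(s["width"],3))
    print("shift cm",d.round(2),"turn",round(t,3))
if __name__=="__main__": delta(*map(float,sys.argv[1:]))
E
python3 go.py .676 -.145 .16 79
```

```text
t 1.1 tcp [ 0.1365 -0.5586  0.2313] yaw 13.7 j6 82.0 F [-0.38  0.22 -0.56] w 1.003
shift cm [ 62.22 -27.37   7.13] turn -1.139
```

servo_tool(
  series=[5.6,-2.46,0.64,-0.1,11.2,-4.92,1.28,-0.2,16.8,-7.4,1.9,-0.3,22.4,-9.85,2.5,-0.4,28,-12.3,3.2,-0.5],
  claw=3.5,
  newtons=20,
)

```text
clock: 1.72
eef_pos: [0.3808, -0.3715, 0.1994]
tcp_rot: [[0.737, 0.676, 0.001], [0.676, -0.737, -0.001], [-0.0, 0.001, -1.0]]
ft_force: [0.4, -1.4, 0.4]
width: 0.405
```

```bash
python3 go.py .676 -.145 .16 79
```

```text
t 1.73 tcp [ 0.3808 -0.3715  0.1994] yaw 42.6 j6 84.5 F [ 0.42 -1.37  0.41] w 0.405
shift cm [37.06  3.28  3.94] turn -0.636
```

servo_tool(
  series=[6,0.5,0.7,-0.1,12,1,1.4,-0.2,18,1.5,2.1,-0.3,24,2,2.8,-0.4,30,2.6,3.4,-0.5],
)

```text
clock: 2.35
eef_pos: [0.6199, -0.1882, 0.1651]
tcp_rot: [[0.322, 0.947, 0.0], [0.947, -0.322, -0.0], [-0.0, 0.0, -1.0]]
ft_force: [-0.2, -1.2, 0.4]
width: 0.411
```

```bash
python3 go.py .676 -.145 .12 79
```

```text
t 2.35 tcp [ 0.6199 -0.1882  0.1651] yaw 71.2 j6 84.8 F [-0.22 -1.22  0.42] w 0.411
shift cm [5.89 3.92 4.51] turn -0.136
```

servo_tool(
  series=[3,2,2.2,-0.07,5,3.4,4,-0.13,5.7,3.9,4.5,-0.13,5.7,3.9,4.5,-0.13,5.7,3.9,4.5,-0.13],
)

```text
clock: 2.98
eef_pos: [0.6736, -0.1494, 0.1214]
tcp_rot: [[0.201, 0.98, 0.001], [0.98, -0.201, -0.001], [-0.0, 0.001, -1.0]]
ft_force: [0.2, 0.2, -0.2]
width: 0.406
```

```bash
python3 go.py .676 -.145 .062
python3 - <<'E'
from h import *
n="side"; im,d=read_camera(n); np.save("side1.npy",d)
u0,v0=proj(n,[.676,-.145,.08])[0].astype(int); c=im[v0-50:v0+40,u0-60:u0+60]; save("s1",cv2.resize(c,None,fx=6,fy=6,interpolation=cv2.INTER_CUBIC)); print(u0,v0)
print(proj(n,[sense()["eef_pos"],[.676,-.145,.0676]]))
E
```

```text
t 2.98 tcp [ 0.6736 -0.1494  0.1214] yaw 78.4 j6 82.5 F [ 0.2   0.22 -0.18] w 0.406
shift cm [0.48 0.14 5.94] turn 0
279 167
[[278.91572959 154.46723659]
 [279.75784384 171.54687904]]
```

View pics/s1.png

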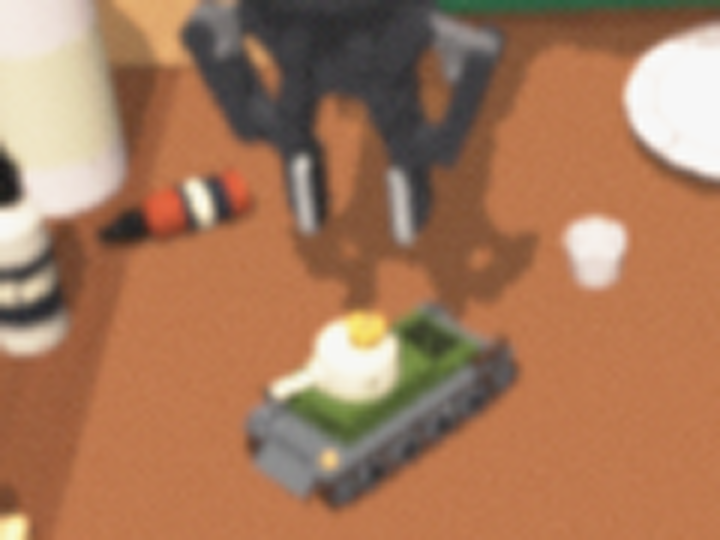

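servo_tool(
  series=[0.4,0.1,1,0,0.5,0.1,3,0,0.5,0.1,4.5,0,0.5,0.1,5.5,0,0.5,0.1,5.9,0],
)

```text
clock: 3.65
eef_pos: [0.6754, -0.1436, 0.0604]
tcp_rot: [[0.2, 0.98, -0.001], [0.98, -0.2, 0.0], [0.0, -0.001, -1.0]]
ft_force: [0.6, -0.4, -1.0]
width: 0.409
```

servo_tool(
  series=[0,0,0,0,0,0,0,0,0,0,0,0],
)

```text
clock: 4.03
eef_pos: [0.6763, -0.1438, 0.0619]
tcp_rot: [[0.2, 0.98, 0.001], [0.98, -0.2, -0.0], [-0.0, 0.001, -1.0]]
ft_force: [0.1, -0.2, -0.7]
width: 0.406
```

servo_tool(
  series=[0,0,0,0,0,0,0,0,0,0,0,0,0,0,0,0],
  claw=1.2,
)

```text
clock: 4.53
eef_pos: [0.6761, -0.1437, 0.0618]
tcp_rot: [[0.2, 0.98, 0.001], [0.98, -0.2, -0.0], [-0.0, 0.001, -1.0]]
ft_force: [-0.6, 0.4, 3.3]
width: 0.192
```

servo_tool(
  series=[0,0,-0.3,0,0,0,-0.8,0,0,0,-1.5,0,0,0,-2.2,0,0,0,-3,0],
)

```text
clock: 5.15
eef_pos: [0.6759, -0.1437, 0.0919]
tcp_rot: [[0.2, 0.98, 0.0], [0.98, -0.2, -0.0], [-0.0, 0.0, -1.0]]
ft_force: [-0.0, 1.0, 0.1]
width: 0.188
```

Run:
```python
from h import *
o=[]
for n in("side","top"):
    im,d=read_camera(n)
    u0,v0=proj(n,[.676,-.145,.07])[0].astype(int); c=im[v0-30:v0+30,u0-35:u0+35]; o.append(cv2.resize(c,(396,340),interpolation=cv2.INTER_CUBIC))
save("s2",np.hstack(o)); s=sense();print(s["eef_pos"],s["width"],s["ft_force"])
```

```text
[ 0.67663213 -0.14390715  0.09281944] 0.19182361041163556 [ 0.11730276 -0.4669461   0.24813347]
```

View pics/s2.png

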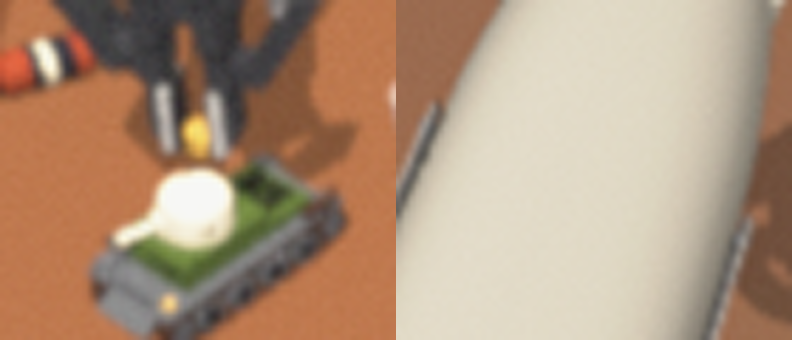

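```bash
python3 go.py .520 .409 .14
```

```text
t 5.25 tcp [ 0.6766 -0.1439  0.0928] yaw 78.5 j6 82.9 F [ 0.12 -0.47  0.25] w 0.192
shift cm [ 51.05 -26.37  -4.8 ] turn 0
```

servo_tool(
  series=[1,-0.5,-2,0,4,-2,-4.5,0,9,-4.5,-5,0,14,-7.1,-5,0,19,-9.7,-5,0],
)

```text
clock: 5.88
eef_pos: [0.6181, 0.064, 0.1428]
tcp_rot: [[0.2, 0.98, 0.002], [0.98, -0.2, 0.0], [0.0, 0.001, -1.0]]
ft_force: [0.6, 0.2, 0.1]
width: 0.189
```

servo_tool(
  series=[5,-2.6,0,0,10,-5.2,0,0,15,-7.8,0,0,20,-10.4,0,0,25,-13,0,0],
)

```text
clock: 6.5
eef_pos: [0.5402, 0.3351, 0.1427]
tcp_rot: [[0.199, 0.98, 0.001], [0.98, -0.199, 0.001], [0.001, 0.001, -1.0]]
ft_force: [0.0, 0.8, 0.0]
width: 0.192
```

servo_tool(
  series=[4,-2.1,0,0,6.3,-3.3,0,0,7,-3.7,0,0,7,-3.7,0,0,7,-3.7,0,0],
)

```text
clock: 7.12
eef_pos: [0.5194, 0.4077, 0.1415]
tcp_rot: [[0.201, 0.98, 0.0], [0.98, -0.201, -0.0], [-0.0, 0.0, -1.0]]
ft_force: [0.5, 0.1, -0.7]
width: 0.197
```

```bash
python3 go.py .520 .409 .033
python3 - <<'E'
from h import *
for n in("top","side"):
    im,d=read_camera(n); np.save(n+"1im.npy",im);np.save(n+"1.npy",d); s=sense()["eef_pos"]
    hsv=cv2.cvtColor(im,cv2.COLOR_RGB2HSV).astype(int);H,S,V=hsv[...,0],hsv[...,1],hsv[...,2]
    u0,v0=proj(n,s)[0].astype(int)
    m=np.zeros(H.shape,bool); m[max(0,v0-15):v0+15,u0-15:u0+15]=True; m&=(H>18)&(H<32)&(S>130)
    v,u=np.nonzero(m); print(n,len(u),(u.mean(),v.mean()) if len(u) else 0, on_plane(n,np.c_[u,v],s[2]+.002).mean(0) if len(u) else 0)
    P=cloud(n,d);T=np.hypot(P[...,0]-.672,P[...,1]+.153)<.09
    w=T&(S<70)&(V>150)&(P[...,2]>.035); v,u=np.nonzero(w); q=P[w]
    b=on_plane(n,np.c_[u,v],.055)
    print("turret",len(u),q.mean(0).round(4), "roof pts",q[q[:,2]>.054].mean(0).round(4) if (q[:,2]>.054).any() else 0)
    far=b[np.argsort(-(b[:,:2]@[.77,.64]))[:4]]; print("gun tip@.0495",on_plane(n,np.c_[u,v],.0495)[np.argsort(-(b[:,:2]@[.77,.64]))[:4]].round(4)[:,:2].tolist())
    r=[cv2.resize(im[v0:v0+1,0:1],(1,1))]
a=np.load("side1im.npy");u0,v0=proj("side",[.683,-.142,.055])[0].astype(int)
b=np.load("top1im.npy");u1,v1=proj("top",[.683,-.142,.055])[0].astype(int);print(u0,v0,u1,v1)
save("t1",np.hstack([cv2.resize(x,(396,300),interpolation=cv2.INTER_CUBIC) for x in(a[v0-15:v0+15,u0-20:u0+20],b[v1-15:v1+15,u1-20:u1+20])]))
E
```

```text
t 7.12 tcp [0.5194 0.4077 0.1415] yaw 78.4 j6 132.8 F [ 0.52  0.15 -0.67] w 0.197
shift cm [ 0.14  0.04 10.85] turn 0
top 13 (np.float64(186.0), np.float64(205.6153846153846)) [0.52034272 0.40475198 0.14346255]
turret 133 [ 0.6835 -0.1413  0.0553] roof pts [ 0.6792 -0.1436  0.0583]
gun tip@.0495 [[0.7165, -0.1203], [0.7166, -0.1235], [0.7167, -0.1267], [0.7133, -0.1236]]
side 107 (np.float64(344.5700934579439), np.float64(360.3551401869159)) [0.51939444 0.40336583 0.143399  ]
turret 164 [ 0.6848 -0.1372  0.0538] roof pts [ 0.6817 -0.1421  0.0575]
gun tip@.0495 [[0.7184, -0.1228], [0.7157, -0.1228], [0.713, -0.1228], [0.7103, -0.1227]]
277 175 368 166
```

View pics/t1.png

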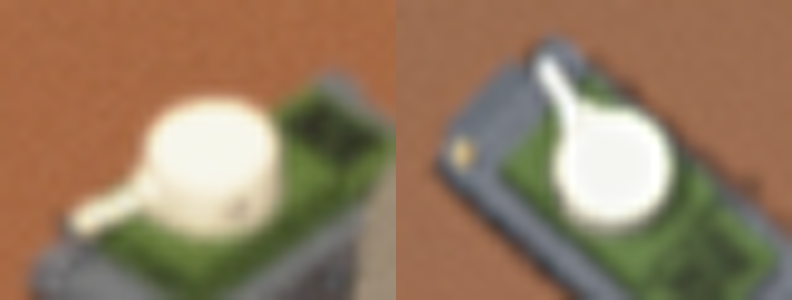

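servo_tool(
  series=[0.45,0.05,3,0,0.45,0.05,6,0,0.45,0.05,8.5,0,0.45,0.05,9.5,0,0.45,0.05,10,0],
)

```text
clock: 7.85
eef_pos: [0.5207, 0.4126, 0.0411]
tcp_rot: [[0.201, 0.98, -0.0], [0.98, -0.201, -0.0], [-0.0, -0.0, -1.0]]
ft_force: [1.0, -0.1, -0.2]
width: 0.187
```

servo_tool(
  series=[0,0,0.3,0,0,0,0.6,0,0,0,0.75,0,0,0,0.75,0,0,0,0.75,0],
)

```text
clock: 8.48
eef_pos: [0.5204, 0.4132, 0.0339]
tcp_rot: [[0.2, 0.98, 0.0], [0.98, -0.2, 0.0], [0.0, 0.0, -1.0]]
ft_force: [0.7, -0.2, -0.2]
width: 0.189
```

```bash
python3 go.py .520 .4125 .033
python3 - <<'E'
from h import *
print(on_plane("top",[369.4,167],.059),on_plane("side",[277.7,174.5],.059),on_plane("top",[362.9,157],.0495),on_plane("side",[264.6,181.7],.0495))
E
```

```text
t 8.47 tcp [0.5204 0.4132 0.0339] yaw 78.5 j6 133.0 F [ 0.73 -0.17 -0.24] w 0.189
shift cm [-0.08 -0.03  0.09] turn 0
[[ 0.68099688 -0.14350617  0.059     ]] [[ 0.68222523 -0.14288647  0.059     ]] [[ 0.71660886 -0.12320073  0.0495    ]] [[ 0.7169306  -0.12402426  0.0495    ]]
```

servo_tool(
  series=[0,0,0.05,0,0,0,0.1,0,0,0,0.1,0],
)

```text
clock: 8.85
eef_pos: [0.5204, 0.4131, 0.0328]
tcp_rot: [[0.2, 0.98, 0.0], [0.98, -0.2, -0.0], [0.0, 0.0, -1.0]]
ft_force: [-0.2, 0.2, 0.5]
width: 0.192
```

servo_tool(
  series=[0,0,0,0,0,0,0,0,0,0,0,0,0,0,0,0],
  claw=3.5,
)

```text
clock: 9.35
eef_pos: [0.5203, 0.4131, 0.0327]
tcp_rot: [[0.2, 0.98, -0.0], [0.98, -0.2, -0.0], [-0.0, -0.0, -1.0]]
ft_force: [-0.7, 0.5, -0.0]
width: 0.412
```

servo_tool(
  series=[0,0,-1,0,0,0,-3,0,0,0,-6,0,0,0,-10,0,-1,0,-11,0],
  claw=6,
)

```text
clock: 9.98
eef_pos: [0.5201, 0.4046, 0.1467]
tcp_rot: [[0.199, 0.98, 0.006], [0.98, -0.199, 0.003], [0.004, 0.005, -1.0]]
ft_force: [-0.4, 0.4, -0.7]
width: 0.703
```

```bash
python3 go.py .6815 -.143 .13 30
python3 - <<'E'
from h import *
for n in("top","side"):
    im,d=read_camera(n); u0,v0=proj(n,[.520,.409,.035])[0].astype(int)
    hsv=cv2.cvtColor(im,cv2.COLOR_RGB2HSV).astype(int);H,S,V=hsv[...,0],hsv[...,1],hsv[...,2]
    m=np.zeros(H.shape,bool); m[max(0,v0-12):v0+12,u0-12:u0+12]=True; m&=(H>20)&(H<32)&(S>120)
    v,u=np.nonzero(m); print(n,len(u), on_plane(n,np.c_[u,v],.036).mean(0) if len(u) else 0)
    if n=="side": save("k1",cv2.resize(im[max(0,v0-30):400,u0-40:u0+40],None,fx=6,fy=6))
E
```

```text
t 9.97 tcp [0.5201 0.4046 0.1467] yaw 78.5 j6 132.4 F [-0.43  0.39 -0.65] w 0.703
shift cm [-50.46  26.7    1.58] turn 0.847
top 6 [0.51586297 0.40864723 0.036     ]
side 77 [0.51909801 0.40900481 0.036     ]
```

View pics/k1.png

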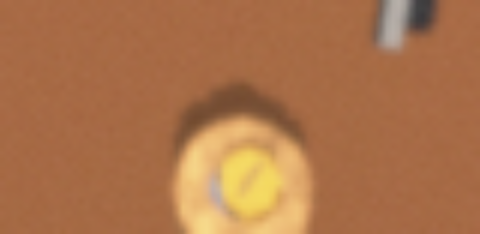

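servo_tool(
  series=[-5,2.7,0,0,-10,5.3,0,0.05,-15,8,0,0.15,-20,10.6,0,0.25,-25,13.3,0,0.35],
)

```text
clock: 10.7
eef_pos: [0.598, 0.1299, 0.1411]
tcp_rot: [[0.526, 0.85, -0.002], [0.85, -0.526, -0.0], [-0.001, -0.002, -1.0]]
ft_force: [1.3, 0.4, -0.2]
width: 0.697
```

```bash
python3 go.py .6815 -.143 .12 30
```

```text
t 10.7 tcp [0.598  0.1299 0.1411] yaw 58.2 j6 126.5 F [ 1.33  0.37 -0.2 ] w 0.697
shift cm [-18.81  21.47   2.09] turn 0.493
```

servo_tool(
  series=[-3.7,4.3,0,0.1,-7.4,8.6,0,0.2,-11.1,12.9,0,0.3,-14.8,17,0.5,0.4,-18,20.5,1,0.48],
)

```text
clock: 11.32
eef_pos: [0.6786, -0.131, 0.1307]
tcp_rot: [[0.86, 0.511, -0.002], [0.511, -0.86, 0.001], [-0.002, -0.002, -1.0]]
ft_force: [1.4, 0.5, -0.6]
width: 0.705
```

servo_tool(
  series=[0,0,0,0,0,0,0,0],
)

```text
clock: 11.58
eef_pos: [0.6781, -0.1286, 0.1311]
tcp_rot: [[0.858, 0.514, -0.003], [0.514, -0.858, 0.001], [-0.002, -0.003, -1.0]]
ft_force: [0.9, 0.6, 0.1]
width: 0.703
```

```bash
python3 go.py .6815 -.143 .048 30
```

```text
t 11.57 tcp [ 0.6781 -0.1286  0.1311] yaw 30.9 j6 131.7 F [0.9  0.63 0.08] w 0.703
shift cm [-0.43  1.43  8.31] turn 0.016
```

servo_tool(
  series=[-0.4,1.4,1,0.016,-0.4,1.4,3.5,0.016,-0.4,1.4,6,0.016,-0.4,1.4,7.5,0.016,-0.4,1.4,8.2,0.016],
)

```text
clock: 12.2
eef_pos: [0.6824, -0.1424, 0.0496]
tcp_rot: [[0.866, 0.501, -0.001], [0.501, -0.866, 0.0], [-0.001, -0.001, -1.0]]
ft_force: [0.3, -0.2, -0.3]
width: 0.705
```

servo_tool(
  series=[0,0,0,0,0,0,0,0],
)

```text
clock: 12.45
eef_pos: [0.6837, -0.1431, 0.0519]
tcp_rot: [[0.866, 0.5, 0.002], [0.5, -0.866, -0.001], [0.001, 0.001, -1.0]]
ft_force: [-0.9, -0.2, 0.6]
width: 0.706
```

servo_tool(
  series=[0,0,0,0,0,0,0,0,0,0,0,0,0,0,0,0],
  claw=3,
)

```text
clock: 12.95
eef_pos: [0.6836, -0.1433, 0.052]
tcp_rot: [[0.866, 0.5, 0.002], [0.5, -0.866, -0.001], [0.001, 0.002, -1.0]]
ft_force: [-0.9, 0.8, 5.7]
width: 0.416
```

servo_tool(
  series=[0,0,-0.3,0,0,0,-0.8,0,0,0,-1.5,0,0,0,-2.5,0,0,0,-4,0],
)

```text
clock: 13.58
eef_pos: [0.6827, -0.1429, 0.0914]
tcp_rot: [[0.866, 0.5, -0.001], [0.5, -0.866, 0.0], [-0.0, -0.0, -1.0]]
ft_force: [0.3, -0.9, -0.1]
width: 0.416
```

```bash
python3 go.py .6375 .166 .15 30
python3 - <<'E'
from h import *
im,d=read_camera("side"); u0,v0=proj("side",[.682,-.143,.07])[0].astype(int); save("s3",cv2.resize(im[v0-35:v0+35,u0-45:u0+45],None,fx=6,fy=6,interpolation=cv2.INTER_CUBIC));print(u0,v0)
E
```

```text
t 13.57 tcp [ 0.6827 -0.1429  0.0914] yaw 30.0 j6 131.6 F [ 0.31 -0.85 -0.07] w 0.416
shift cm [ 11.53 -29.01  -5.86] turn 0.0
277 171
```

View pics/s3.png

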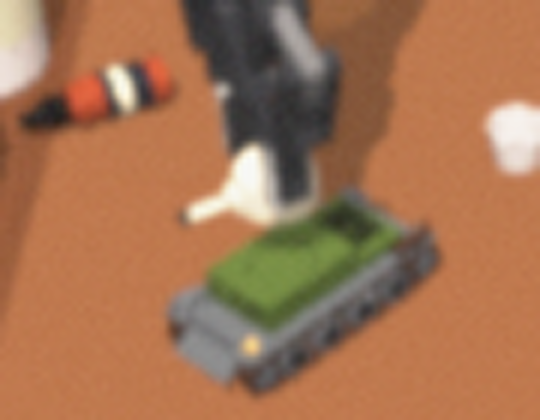

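servo_tool(
  series=[0.5,-1.2,-2,0,2,-5,-4,0,4,-10,-4.5,0,6,-15,-4.5,0,8,-20,-4.5,0],
)

```text
clock: 14.25
eef_pos: [0.6518, 0.0726, 0.1374]
tcp_rot: [[0.866, 0.5, 0.002], [0.5, -0.866, 0.0], [0.001, 0.001, -1.0]]
ft_force: [0.6, -0.3, -0.2]
width: 0.419
```

servo_tool(
  series=[2,-5,0,0,3.3,-8.2,0,0,3.7,-9,0,0,3.7,-9,0,0,3.7,-9,0,0],
)

```text
clock: 14.88
eef_pos: [0.6395, 0.1655, 0.136]
tcp_rot: [[0.867, 0.499, 0.0], [0.499, -0.867, -0.0], [0.0, 0.0, -1.0]]
ft_force: [-0.2, -0.4, -0.6]
width: 0.419
```

```bash
python3 go.py .639 .167 .0825
python3 - <<'E'
from h import *
s=sense()["eef_pos"]
im,d=read_camera("side"); u0,v0=proj("side",s)[0].astype(int); save("s4",cv2.resize(im[v0-35:v0+45,u0-45:u0+45],None,fx=6,fy=6,interpolation=cv2.INTER_CUBIC));print(u0-45,v0-35,proj("side",[s]),proj("side",[.6375,.166,.07]))
E
```

```text
t 14.88 tcp [0.6395 0.1655 0.136 ] yaw 29.9 j6 157.6 F [-0.19 -0.43 -0.58] w 0.419
shift cm [ 0.03 -0.15  5.35] turn 0
235 208 [[280.49243782 243.20562236]] [[284.24025269 263.58234215]]
```

View pics/s4.png

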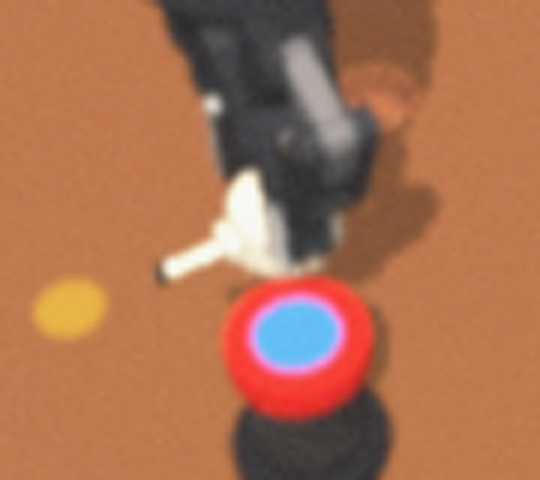

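servo_tool(
  series=[0.12,-0.1,2,0,0.12,-0.1,3.5,0,0.12,-0.1,4.3,0,0.12,-0.1,4.8,0,0.12,-0.1,5,0],
)

```text
clock: 15.55
eef_pos: [0.6398, 0.168, 0.0857]
tcp_rot: [[0.866, 0.5, 0.0], [0.5, -0.866, -0.0], [-0.0, 0.0, -1.0]]
ft_force: [0.5, -0.2, -0.2]
width: 0.417
```

servo_tool(
  series=[0,0,0.1,0,0,0,0.2,0,0,0,0.3,0,0,0,0.3,0,0,0,0.3,0],
)

```text
clock: 16.18
eef_pos: [0.6398, 0.1682, 0.0828]
tcp_rot: [[0.866, 0.5, 0.0], [0.5, -0.866, -0.0], [0.0, 0.0, -1.0]]
ft_force: [-0.2, 1.5, -0.1]
width: 0.416
```

servo_tool(
  series=[0,0,0.05,0,0,0,0.1,0,0,0,0.1,0],
)

```text
clock: 16.55
eef_pos: [0.6399, 0.1682, 0.0825]
tcp_rot: [[0.866, 0.5, 0.001], [0.5, -0.866, 0.0], [0.001, 0.0, -1.0]]
ft_force: [-1.7, 0.6, 5.5]
width: 0.416
```

servo_tool(
  series=[0,0,0,0,0,0,0.05,0,0,0,0.1,0],
)

```text
clock: 16.92
eef_pos: [0.6399, 0.1682, 0.0824]
tcp_rot: [[0.866, 0.5, 0.001], [0.5, -0.866, -0.0], [0.001, 0.001, -1.0]]
ft_force: [-4.7, -0.9, 12.9]
width: 0.421
```

Contact at the expected height; release and rise.

servo_tool(
  series=[0,0,-0.15,0,0,0,-0.15,0],
)

```text
clock: 17.18
eef_pos: [0.6399, 0.1681, 0.0825]
tcp_rot: [[0.866, 0.5, 0.0], [0.5, -0.866, -0.0], [0.0, 0.0, -1.0]]
ft_force: [-1.9, -0.1, 4.3]
width: 0.413
```

servo_tool(
  series=[0,0,0,0,0,0,0,0,0,0,0,0,0,0,0,0],
  claw=6,
)

```text
clock: 17.68
eef_pos: [0.6397, 0.1681, 0.082]
tcp_rot: [[0.866, 0.5, -0.0], [0.5, -0.866, -0.0], [-0.0, -0.0, -1.0]]
ft_force: [0.6, -0.0, -0.5]
width: 0.703
```

servo_tool(
  series=[0,0,-1,0,0,0,-3,0,0,0,-6,0,0,0,-7,0,-1,3,-7,0],
  claw=6.5,
)

```text
clock: 18.3
eef_pos: [0.6466, 0.1388, 0.1538]
tcp_rot: [[0.864, 0.503, 0.003], [0.503, -0.864, 0.001], [0.003, 0.001, -1.0]]
ft_force: [-0.2, 0.5, -0.5]
width: 0.758
```

```bash
python3 go.py .677 -.149 .13 49.2
python3 - <<'E'
from h import *
im,d=read_camera("side"); u0,v0=proj("side",[.6375,.166,.07])[0].astype(int); save("s5",cv2.resize(im[v0-35:v0+35,u0-45:u0+45],None,fx=5,fy=5,interpolation=cv2.INTER_CUBIC));print(u0-45,v0-35)
for n in("side","top"):
    if n=="top": im,d=read_camera(n)
    P=cloud(n,d); hsv=cv2.cvtColor(im,cv2.COLOR_RGB2HSV).astype(int);H,S,V=hsv[...,0],hsv[...,1],hsv[...,2]
    T=np.hypot(P[...,0]-.672,P[...,1]+.153)<.09
    m=T&(P[...,2]>.012)&(P[...,2]<.06); r=cv2.minAreaRect(P[m][:,:2].astype(np.float32)*1000); print(n,"tank",np.round(r[0],1),np.round(r[1],1),round(r[2],1))
    m=T&(H>30)&(H<60)&(S>60)&(P[...,2]>.037); r=cv2.minAreaRect(P[m][:,:2].astype(np.float32)*1000); print(n,"roof",m.sum(),np.round(r[0],1),np.round(r[1],1),round(r[2],1))
    m=T&(H>30)&(H<60)&(S>60)&(P[...,2]>.02); r=cv2.minAreaRect(P[m][:,:2].astype(np.float32)*1000); print(n,"olive",m.sum(),np.round(r[0],1),np.round(r[1],1),round(r[2],1))
E
```

```text
t 18.3 tcp [0.6466 0.1388 0.1538] yaw 30.2 j6 155.0 F [-0.22  0.5  -0.5 ] w 0.758
shift cm [-11.86  26.4    2.37] turn -0.331
239 228
side tank [ 635.8 -165.8] [89.1 40.5] 82.3
side roof 0 [0. 0.] [0. 0.] 0.0
side olive 35 [ 639.7 -169.9] [14.2 33.3] 3.5
top tank [ 674.2 -150.6] [128.2  60.7] 48.6
top roof 190 [ 671.3 -152.9] [83.2 42.5] 49.0
top olive 334 [ 674.4 -154.2] [86.2 49. ] 48.5
```

View pics/s5.png

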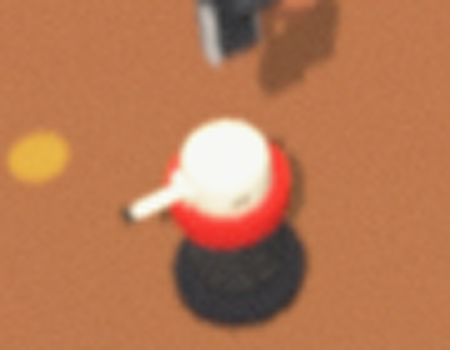

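servo_tool(
  series=[-2.4,5.3,0,-0.07,-4.8,10.6,0,-0.14,-7.2,15.9,0,-0.21,-9.5,21,0.5,-0.28,-11.5,25.5,1,-0.33],
)

```text
clock: 19.02
eef_pos: [0.6739, -0.1428, 0.1418]
tcp_rot: [[0.656, 0.755, -0.0], [0.755, -0.656, 0.0], [0.0, -0.0, -1.0]]
ft_force: [1.0, 0.5, -0.5]
width: 0.762
```

servo_tool(
  series=[0,0,0,0,0,0,0,0],
)

```text
clock: 19.27
eef_pos: [0.6737, -0.1407, 0.1417]
tcp_rot: [[0.658, 0.753, -0.001], [0.753, -0.658, 0.001], [-0.0, -0.001, -1.0]]
ft_force: [-0.4, 0.3, -0.3]
width: 0.76
```

```bash
python3 go.py .6763 -.1492 .031 49
```

```text
t 19.27 tcp [ 0.6737 -0.1407  0.1417] yaw 48.9 j6 112.6 F [-0.43  0.3  -0.32] w 0.76
shift cm [-0.47  0.77 11.07] turn -0.002
```

servo_tool(
  series=[-0.3,0.6,2,0,-0.5,0.8,5,0,-0.5,0.8,8,0,-0.5,0.8,9.5,0,-0.5,0.8,10.5,0],
)

```text
clock: 19.9
eef_pos: [0.6768, -0.1488, 0.037]
tcp_rot: [[0.656, 0.755, -0.0], [0.755, -0.656, 0.0], [-0.0, -0.0, -1.0]]
ft_force: [-0.5, 0.1, 0.2]
width: 0.764
```

servo_tool(
  series=[0,0,0.3,0,0,0,0.5,0,0,0,0.5,0,0,0,0.5,0],
)

```text
clock: 20.4
eef_pos: [0.6772, -0.1504, 0.033]
tcp_rot: [[0.657, 0.754, 0.001], [0.754, -0.657, -0.0], [0.0, 0.001, -1.0]]
ft_force: [-1.0, -0.1, -0.2]
width: 0.763
```

servo_tool(
  series=[0,0,0,0,0,0,0,0,0,0,0,0,0,0,0,0],
  claw=3.5,
)

```text
clock: 20.9
eef_pos: [0.6772, -0.1504, 0.0328]
tcp_rot: [[0.657, 0.754, 0.001], [0.754, -0.657, -0.001], [0.0, 0.001, -1.0]]
ft_force: [-0.5, -0.2, 3.0]
width: 0.49
```

servo_tool(
  series=[0,0,-0.3,0,0,0,-0.7,0,0,0,-1.3,0,0,0,-2,0,0,0,-3.5,0],
  newtons=30,
)

```text
clock: 21.52
eef_pos: [0.6763, -0.15, 0.0674]
tcp_rot: [[0.657, 0.754, -0.001], [0.754, -0.657, 0.0], [-0.001, -0.001, -1.0]]
ft_force: [0.4, 0.8, -0.9]
width: 0.482
```

```bash
python3 go.py .464 .006 .13 103.6
python3 - <<'E'
from h import *
im,d=read_camera("side"); u0,v0=proj("side",[.676,-.15,.04])[0].astype(int); save("s6",cv2.resize(im[v0-40:v0+35,u0-45:u0+45],None,fx=5,fy=5,interpolation=cv2.INTER_CUBIC));print(u0-45,v0-40,proj("side",sense()["eef_pos"]))
E
```

```text
t 21.52 tcp [ 0.6763 -0.15    0.0674] yaw 48.9 j6 111.9 F [ 0.4   0.84 -0.9 ] w 0.482
shift cm [ -2.19 -26.26  -6.22] turn -0.954
235 138 [[279.17227203 169.44002222]]
```

View pics/s6.png

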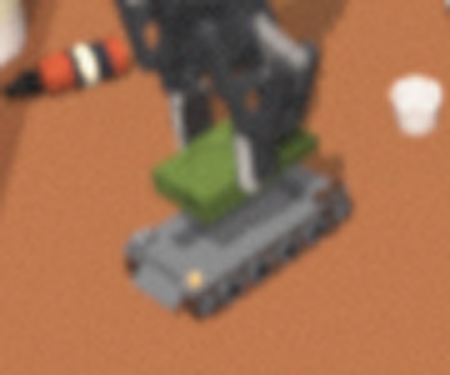

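```bash
python3 go.py .463 .0106 .11 103.6
```

```text
t 21.57 tcp [ 0.6778 -0.1505  0.0705] yaw 48.9 j6 111.9 F [0.84 0.06 0.81] w 0.477
shift cm [ -1.97 -26.77  -4.02] turn -0.954
```

servo_tool(
  series=[0,0,-2,0,-0.3,-3,-4,-0.1,-0.6,-7,-4.2,-0.22,-0.9,-11,-4.2,-0.36,-1.2,-15,-4.2,-0.52],
)

```text
clock: 22.2
eef_pos: [0.5553, -0.0601, 0.1102]
tcp_rot: [[0.191, 0.982, 0.002], [0.982, -0.191, -0.0], [-0.0, 0.002, -1.0]]
ft_force: [-0.2, 1.2, -0.7]
width: 0.482
```

```bash
python3 go.py .463 .0106 .10 103.6
```

```text
t 22.2 tcp [ 0.5553 -0.0601  0.1102] yaw 79.0 j6 86.6 F [-0.2   1.23 -0.68] w 0.482
shift cm [  5.18 -10.41   1.01] turn -0.429
```

servo_tool(
  series=[1.9,-3.8,0,-0.14,3.7,-7.5,0.3,-0.28,4.7,-9.5,0.6,-0.4,5.1,-10.3,0.8,-0.43,5.1,-10.3,0.8,-0.43],
)

```text
clock: 22.82
eef_pos: [0.4653, 0.0095, 0.1018]
tcp_rot: [[-0.23, 0.973, 0.001], [0.973, 0.23, -0.0], [-0.001, 0.001, -1.0]]
ft_force: [0.9, -0.4, -0.7]
width: 0.483
```

servo_tool(
  series=[0,0,0,0],
)

```text
clock: 22.95
eef_pos: [0.4662, 0.0089, 0.1017]
tcp_rot: [[-0.229, 0.973, 0.002], [0.973, 0.229, -0.001], [-0.001, 0.001, -1.0]]
ft_force: [1.8, -0.2, -0.7]
width: 0.48
```

```bash
python3 go.py .463 .0106 .0313 103.6
python3 - <<'E'
from h import *
o=[]
im,d=read_camera("side"); s=sense()["eef_pos"]; u0,v0=proj("side",[.464,.006,.05])[0].astype(int); save("s7",cv2.resize(im[v0-40:v0+45,u0-45:u0+45],None,fx=5,fy=5,interpolation=cv2.INTER_CUBIC));print(u0-45,v0-40)
E
```

```text
t 22.95 tcp [0.4662 0.0089 0.1017] yaw 103.3 j6 68.0 F [ 1.84 -0.17 -0.69] w 0.48
shift cm [ 0.25 -0.28  7.04] turn -0.006
316 175
```

View pics/s7.png

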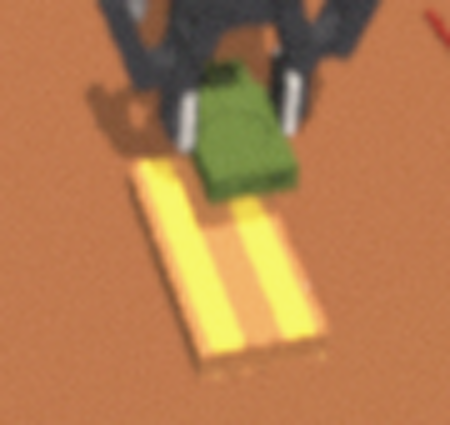

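servo_tool(
  series=[0.2,-0.2,2,0,0.25,-0.28,4,0,0.25,-0.28,5.5,0,0.25,-0.28,6.3,0,0.25,-0.28,6.7,0],
)

```text
clock: 23.62
eef_pos: [0.4619, 0.011, 0.034]
tcp_rot: [[-0.23, 0.973, -0.0], [0.973, 0.23, -0.0], [-0.0, -0.0, -1.0]]
ft_force: [-0.2, -0.0, -0.6]
width: 0.481
```

servo_tool(
  series=[0,0,0,0,0,0,0.1,0,0,0,0.2,0,0,0,0.2,0],
)

```text
clock: 24.12
eef_pos: [0.4616, 0.0113, 0.0324]
tcp_rot: [[-0.231, 0.973, 0.0], [0.973, 0.231, -0.0], [-0.0, 0.0, -1.0]]
ft_force: [-0.1, 1.2, -0.7]
width: 0.48
```

servo_tool(
  series=[0,0,0.05,0,0,0,0.1,0,0,0,0.1,0],
)

```text
clock: 24.5
eef_pos: [0.4616, 0.0113, 0.0313]
tcp_rot: [[-0.231, 0.973, 0.0], [0.973, 0.231, -0.0], [-0.0, 0.0, -1.0]]
ft_force: [-0.1, -0.9, 0.4]
width: 0.481
```

servo_tool(
  series=[0,0,0.05,0,0,0,0.1,0,0,0,0.1,0],
)

```text
clock: 24.88
eef_pos: [0.4616, 0.0113, 0.0313]
tcp_rot: [[-0.231, 0.973, 0.0], [0.973, 0.231, -0.0], [-0.0, 0.0, -1.0]]
ft_force: [-3.9, -0.1, 10.9]
width: 0.484
```

servo_tool(
  series=[0,0,-0.1,0,0,0,-0.1,0],
)

```text
clock: 25.12
eef_pos: [0.4616, 0.0112, 0.0313]
tcp_rot: [[-0.231, 0.973, 0.0], [0.973, 0.231, -0.0], [-0.0, 0.0, -1.0]]
ft_force: [-0.4, 0.3, 3.1]
width: 0.48
```

servo_tool(
  series=[0,0,0,0,0,0,0,0,0,0,0,0,0,0,0,0],
  claw=6.5,
)

```text
clock: 25.62
eef_pos: [0.4615, 0.0113, 0.0312]
tcp_rot: [[-0.231, 0.973, -0.0], [0.973, 0.231, -0.0], [-0.0, -0.0, -1.0]]
ft_force: [-1.0, -0.1, -0.9]
width: 0.762
```

servo_tool(
  series=[0,0,-1,0,0,0,-3,0,0,0,-6,0,0,0,-9,0,0,0,-11,0],
  claw=8.2,
)

```text
clock: 26.25
eef_pos: [0.4622, 0.0112, 0.1435]
tcp_rot: [[-0.231, 0.973, 0.002], [0.973, 0.231, -0.0], [-0.001, 0.002, -1.0]]
ft_force: [-0.1, -0.6, -0.1]
width: 0.959
```

servo_tool(
  series=[-2,5,0,0.15,-3,8,0,0.3],
)

```text
clock: 26.5
eef_pos: [0.5488, 0.0001, 0.143]
tcp_rot: [[0.072, 0.997, 0.004], [0.997, -0.072, -0.001], [-0.0, 0.004, -1.0]]
ft_force: [-0.5, -0.2, 1.1]
width: 0.963
```

```bash
python3 - <<'E'
from h import *
im,d=read_camera("side"); u0,v0=proj("side",[.464,.006,.05])[0].astype(int); save("s8",cv2.resize(im[v0-75:v0+45,u0-120:u0+40],None,fx=4.5,fy=4.5,interpolation=cv2.INTER_CUBIC));print(u0-120,v0-75)
for n in("side","top"):
    if n=="top": im,d=read_camera(n)
    P=cloud(n,d)
    T=np.hypot(P[...,0]-.672,P[...,1]+.153)<.09
    m=T&(P[...,2]>.012)&(P[...,2]<.045); r=cv2.minAreaRect(P[m][:,:2].astype(np.float32)*1000); print(n,"tank",m.sum(),np.round(r[0],1),np.round(r[1],1),round(r[2],1))
    T=np.hypot(P[...,0]-.464,P[...,1]-.006)<.06
    m=T&(P[...,2]>.028)&(P[...,2]<.05); r=cv2.minAreaRect(P[m][:,:2].astype(np.float32)*1000); print(n,"hull",m.sum(),np.round(r[0],1),np.round(r[1],1),round(r[2],1))
E
python3 go.py .675 -.151 .15 49
```

```text
241 140
side tank 606 [ 675.9 -150.5] [128.1  61. ] 48.1
side hull 478 [463.1   5.4] [42.8 90.8] 14.4
top tank 519 [ 673.7 -163.1] [146.4  79. ] 47.3
top hull 1 [458.2 -50.4] [0. 0.] 0.0
t 26.6 tcp [ 5.498e-01 -1.000e-04  1.420e-01] yaw 86.0 j6 85.6 F [-0.76 -0.33 -1.45] w 0.96
shift cm [-14.19  13.54  -0.75] turn 0.646
```

View pics/s8.png

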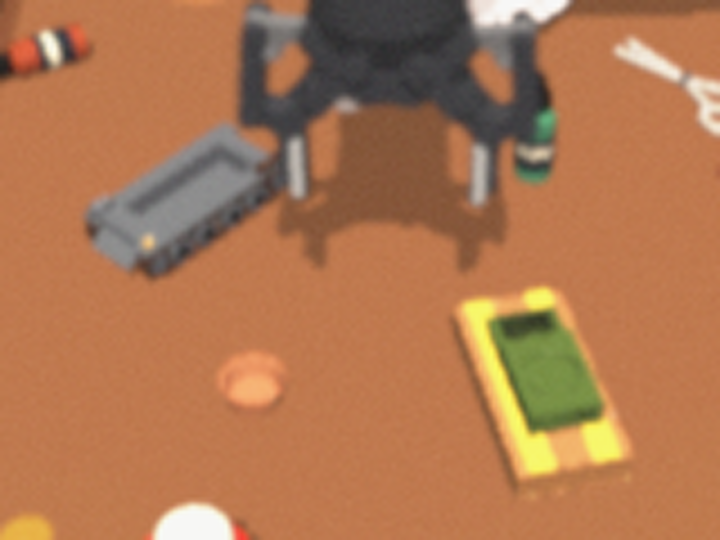

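servo_tool(
  series=[-3.5,3.4,0,0.13,-7,6.8,0,0.27,-10.5,10.1,0,0.41,-13.5,12.8,0,0.55,-14.2,13.5,0,0.65],
)

```text
clock: 27.22
eef_pos: [0.6719, -0.1524, 0.1412]
tcp_rot: [[0.66, 0.751, -0.0], [0.751, -0.66, -0.0], [-0.0, 0.0, -1.0]]
ft_force: [-0.9, 0.4, -0.5]
width: 0.96
```

servo_tool(
  series=[0,0,0,0,0,0,0,0],
)

```text
clock: 27.48
eef_pos: [0.6706, -0.1494, 0.1415]
tcp_rot: [[0.655, 0.756, -0.001], [0.756, -0.655, 0.0], [-0.0, -0.001, -1.0]]
ft_force: [-0.3, 0.7, -0.4]
width: 0.958
```

```bash
python3 go.py .675 -.151 .012 48.8
```

```text
t 27.48 tcp [ 0.6706 -0.1494  0.1415] yaw 49.1 j6 111.7 F [-0.3   0.68 -0.42] w 0.958
shift cm [ 0.17  0.44 12.95] turn 0.005
```

servo_tool(
  series=[0.1,0.3,3,0,0.17,0.44,6,0,0.17,0.44,9,0,0.17,0.44,11,0,0.17,0.44,12.3,0],
)

```text
clock: 28.1
eef_pos: [0.6749, -0.1505, 0.0175]
tcp_rot: [[0.655, 0.755, -0.001], [0.755, -0.655, 0.0], [-0.001, -0.001, -1.0]]
ft_force: [0.1, -0.7, -0.8]
width: 0.959
```

servo_tool(
  series=[0,0,0.4,0,0,0,0.8,0,0,0,1,0,0,0,1,0],
)

```text
clock: 28.6
eef_pos: [0.6761, -0.1519, 0.0087]
tcp_rot: [[0.657, 0.754, 0.001], [0.754, -0.657, -0.0], [0.0, 0.001, -1.0]]
ft_force: [-0.6, -0.1, -0.4]
width: 0.961
```

servo_tool(
  series=[0,0,0,0,0,0,0,0,0,0,0,0,0,0,0,0,0,0,0,0],
  claw=5,
  newtons=40,
)

```text
clock: 29.22
eef_pos: [0.6764, -0.152, 0.0089]
tcp_rot: [[0.657, 0.754, 0.001], [0.754, -0.657, -0.0], [0.0, 0.001, -1.0]]
ft_force: [0.3, -0.3, 5.9]
width: 0.668
```

servo_tool(
  series=[0,0,-0.4,0,0,0,-1.2,0,0,0,-2.5,0,0,0,-4.5,0,0,0,-7,0],
)

```text
clock: 29.85
eef_pos: [0.6756, -0.1517, 0.0791]
tcp_rot: [[0.657, 0.754, -0.001], [0.754, -0.657, 0.0], [-0.0, -0.001, -1.0]]
ft_force: [0.1, 0.1, -1.1]
width: 0.669
```

servo_tool(
  series=[0,0,-2,0,0,0,-3.5,0],
)

```text
clock: 30.1
eef_pos: [0.6764, -0.1519, 0.1152]
tcp_rot: [[0.657, 0.754, 0.002], [0.754, -0.657, -0.001], [0.001, 0.002, -1.0]]
ft_force: [0.3, -0.3, -0.4]
width: 0.665
```

```bash
python3 go.py .4857 -.3915 .11
python3 - <<'E'
from h import *
im,d=read_camera("side"); u0,v0=proj("side",sense()["eef_pos"])[0].astype(int); save("s9",cv2.resize(im[v0-45:v0+45,u0-60:u0+60],None,fx=4,fy=4,interpolation=cv2.INTER_CUBIC))
E
```

```text
t 30.1 tcp [ 0.6764 -0.1519  0.1152] yaw 48.9 j6 111.8 F [ 0.32 -0.3  -0.39] w 0.665
shift cm [-30.59   1.37   0.5 ] turn 0
```

View pics/s9.png

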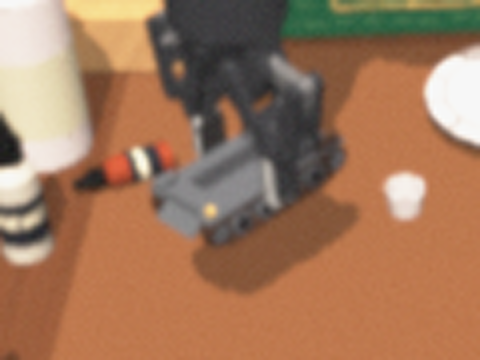

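Hull held level and lifted.

servo_tool(
  series=[-4,0.2,0,0,-8.5,0.4,0,0,-13,0.6,0,0,-17.5,0.8,0,0,-22,1,0,0],
)

```text
clock: 30.78
eef_pos: [0.5377, -0.3251, 0.1131]
tcp_rot: [[0.657, 0.754, -0.0], [0.754, -0.657, 0.0], [-0.0, -0.0, -1.0]]
ft_force: [0.3, 0.1, -0.5]
width: 0.668
```

servo_tool(
  series=[-4,0.2,0,0,-7,0.3,0,0,-8.5,0.4,0,0,-8.6,0.4,0,0,-8.6,0.4,0,0],
)

```text
clock: 31.4
eef_pos: [0.486, -0.3908, 0.1132]
tcp_rot: [[0.656, 0.754, 0.0], [0.754, -0.656, 0.0], [0.0, -0.0, -1.0]]
ft_force: [0.1, 0.2, -2.3]
width: 0.664
```

```bash
python3 go.py .4857 -.3915 .0369
```

```text
t 31.4 tcp [ 0.486  -0.3908  0.1132] yaw 49.0 j6 84.8 F [ 0.11  0.24 -2.31] w 0.664
shift cm [-0.07  0.03  7.63] turn 0
```

servo_tool(
  series=[-0.05,0,2,0,-0.05,0,4.2,0,-0.05,0,6,0,-0.05,0,7,0,-0.05,0,7.3,0],
)

```text
clock: 32.02
eef_pos: [0.4854, -0.3911, 0.0398]
tcp_rot: [[0.656, 0.755, -0.001], [0.755, -0.656, 0.001], [0.0, -0.001, -1.0]]
ft_force: [0.2, -0.8, -1.5]
width: 0.669
```

servo_tool(
  series=[0,0,0.1,0,0,0,0.2,0,0,0,0.3,0,0,0,0.3,0],
)

```text
clock: 32.52
eef_pos: [0.4851, -0.3922, 0.0375]
tcp_rot: [[0.657, 0.754, 0.0], [0.754, -0.657, -0.0], [-0.0, 0.0, -1.0]]
ft_force: [-0.1, -0.1, -1.1]
width: 0.663
```

servo_tool(
  series=[0,0,0.05,0,0,0,0.1,0,0,0,0.1,0],
)

```text
clock: 32.9
eef_pos: [0.4851, -0.3921, 0.0369]
tcp_rot: [[0.657, 0.754, 0.0], [0.754, -0.657, -0.001], [-0.0, 0.001, -1.0]]
ft_force: [-1.0, 0.8, 4.5]
width: 0.668
```

Contact at the expected height; release.

servo_tool(
  series=[0,0,0,0,0,0,0,0,0,0,0,0,0,0,0,0],
  claw=8.2,
)

```text
clock: 33.4
eef_pos: [0.4851, -0.392, 0.0361]
tcp_rot: [[0.657, 0.754, -0.0], [0.754, -0.657, 0.0], [-0.0, -0.0, -1.0]]
ft_force: [-0.1, -1.1, -0.5]
width: 0.963
```

servo_tool(
  series=[0,0,-1,0,0,0,-3,0,0,0,-6,0,0,0,-9,0,0,0,-12,0],
)

```text
clock: 34.02
eef_pos: [0.4851, -0.3921, 0.1581]
tcp_rot: [[0.657, 0.754, 0.001], [0.754, -0.657, -0.001], [-0.0, 0.001, -1.0]]
ft_force: [1.5, 0.4, -0.5]
width: 0.955
```

servo_tool(
  series=[4,-2,-2,0,8,-5,-4,0,12,-8,-4,0,14,-9,-4,0,14,-9,-4,0],
)

```text
clock: 34.65
eef_pos: [0.5096, -0.2258, 0.1974]
tcp_rot: [[0.655, 0.756, 0.001], [0.756, -0.655, -0.001], [0.0, 0.001, -1.0]]
ft_force: [-0.8, -0.1, 0.7]
width: 0.962
```

servo_tool(
  series=[0,0,0,0,0,0,0,0,0,0,0,0],
)

```text
clock: 35.02
eef_pos: [0.509, -0.2282, 0.1961]
tcp_rot: [[0.658, 0.753, -0.0], [0.753, -0.658, 0.0], [-0.0, -0.0, -1.0]]
ft_force: [-0.6, 0.0, 0.6]
width: 0.958
```

Run:
```python
from h import *
for n in("side","top"):
    im,d=read_camera(n); P=cloud(n,d)
    for k,c,r,a,b in(("lower",(.4857,-.3915),.075,.036,.07),("upper",(.464,.006),.06,.028,.05),("turret",(.6375,.166),.05,.076,.1),("cupola",(.52,.409),.03,.034,.05),("green",(.4545,-.194),.03,.06,.09),("ochre",(.452,.217),.03,.06,.09)):
        m=(np.hypot(P[...,0]-c[0],P[...,1]-c[1])<r)&(P[...,2]>a)&(P[...,2]<b); q=P[m]
        if m.sum()>4: t=cv2.minAreaRect(q[:,:2].astype(np.float32)*1000); print(n,k,m.sum(),np.round(t[0],1),np.round(t[1],1),round(t[2],1),"ztop",np.percentile(q[:,2],90).round(4))
    if n=="side": save("fin",cv2.resize(im[80:400,180:480],None,fx=1.85,fy=1.85,interpolation=cv2.INTER_CUBIC))
print(sense()["clock"],sense()["ft_force"])
```

```text
side lower 536 [ 484.  -390.4] [131.3  63.1] 50.0 ztop 0.0546
side upper 476 [462.4   6.6] [43.7 91.2] 13.7 ztop 0.0404
side turret 284 [649.2 171.5] [60.6 35. ] 10.0 ztop 0.0897
side cupola 97 [519.1 410. ] [16.9 16.8] 45.8 ztop 0.0397
side green 35 [ 453.9 -192.8] [11.1 14.1] 87.9 ztop 0.0776
side ochre 67 [452.2 217.9] [14.9 16.7] 69.3 ztop 0.0774
top lower 510 [ 474.9 -401.1] [101.1  60.5] 49.1 ztop 0.0557
top upper 358 [463.6   5.5] [50.3 89.1] 7.8 ztop 0.0424
top turret 136 [639.9 176.6] [70.9 36.3] 54.7 ztop 0.0913
top cupola 38 [520.5 407.7] [29.1 26.8] 0.6 ztop 0.0411
top ochre 26 [451.7 217.8] [15.4 15.2] 47.6 ztop 0.0759
35.125 [0.45618143 0.22615818 0.05832707]
```

View pics/fin.png

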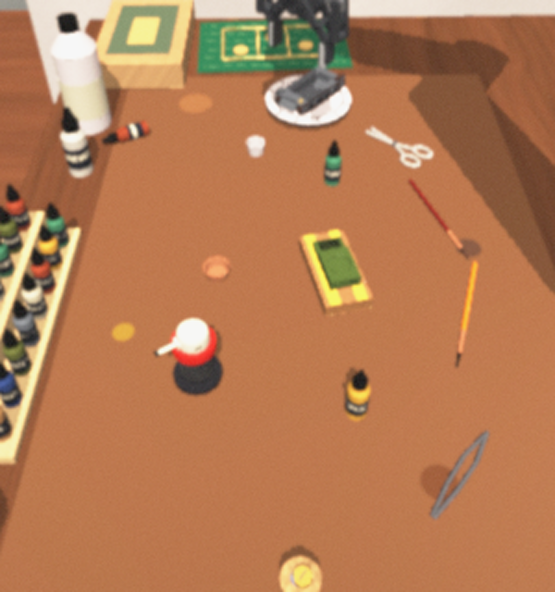

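All four pieces are on their holders, and both bottles are standing.

```bash
python3 -c "from bench import *; print(job_done())"
```

```text
the job is handed in; nothing more can be done
None
```

I took the tank apart from the top down, set all four pieces on their holders, and handed the job in at about 35 s. `job_done()` reports no verdict, so these results come from my own last camera check.

| Piece | Holder | Distance from holder centre |
|---|---|---|
| Cupola | cork | about 2 mm |
| Turret | painting grip | about 2 mm, judged by eye from the picture |
| Upper hull | block | about 2 mm, within 1° of lengthwise |
| Lower hull | turntable | about 2 mm |

- **Upright:** In the last picture every piece stands the right way up. Both bottles are still standing, and the gripper is clear of everything.
- **Set-down:** Each piece went down at about the height I had calculated, and I saw none of them drop.
- **Turret check:** The automatic outline fit for the turret included its gun, so its centre (8–12 mm off) is not the turret's axis. I went by the picture taken after release instead.
- **Top camera check:** The arm hid the green bottle and part of the lower hull from the top camera. Its lower hull, upper hull angle and cupola size readings disagreed with the side camera. I relied on the side camera for those.

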